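# Close up a row of breakers on a mounting rail

## Task

On the plywood board, push the whole row of five touching breaker modules along the metal rail, all together as one closed row, until the row stands against the end bracket that is screwed to the rail at one end, with no gaps left. Push with the fingers on the end of the row that is away from the bracket: do not grip the modules or lift them off the rail, do not let the row come apart on the way, and leave the tools and parts around it where they are.

Things in the scene. Friction and masses are not known exactly. Their poses are not given: they have to be found in the camera images.
- board: Plywood mounting board, 290 x 500 x 18 mm, fixed on the bench. Origin at bench height under the middle of the rail; y runs along the rail, x across it, away from the robot (the board reaches from x = -123 to +167 mm, y = -250 to +250 mm), z up. Its place and yaw differ from start to start. A fixed brass bar (39 mm high over the bench) runs along it at x = 82 mm.
- rail_mid (a point): Middle of the metal hat rail, on its top, 25.5 mm above the bench. The rail is 35 mm wide and 440 mm long, along the board's y axis. The row's middle starts within 35 mm of this point.
- trunking_top (a point): Middle of the lid of the grey cable trunking that is fixed along the board's far side: 40 mm wide, 460 mm long, its top 61 mm above the bench.
- stop: Grey plastic end bracket screwed fast on the rail at board y = +195 or -195 mm (which end differs; the other end of the rail is free). 10 mm thick along the rail, 52 mm wide, 42 mm high over the rail top. Origin at its middle, at rail-top height: its flat face towards the row is 5 mm from the origin. A 36 mm module against it has its origin 23 mm from the bracket's.
- rcd: White module, 36 mm wide along the rail, about 0.18 kg, with a small toggle and a test button on one half of its top: the row's end at the board's -y side. Origin: middle of its underside, at rail-top height; x across the rail, y along it, z up. End faces flat and upright, 85 mm wide up to 44 mm over the origin, then 45 mm wide up to 66 mm; the toggle reaches 76 mm.
- double_a: White two-pole breaker, 36 mm wide along the rail, one broad black toggle, about 0.16 kg; shape and origin as rcd. The row is, from -y to +y: rcd, double_a, triple, double_b, double_c, touching, 198 mm long in all.
- triple: White three-pole breaker, 54 mm wide along the rail, in the middle of the row, about 0.24 kg; shape and origin as rcd. All five hook under the rail's edges with about 0.6 mm of play: they slide along it and cannot come off upwards.
- double_b: White two-pole breaker, 36 mm wide along the rail, fourth in the row, about 0.16 kg; shape and origin as rcd. The whole row, 0.9 kg, slides with about 1 to 3 N if pushed by an upright finger within 10 mm of the rail's centre line, the fingertip 10 to 30 mm above the rail top. Pushed far off the centre line it can bind.
- double_c: White two-pole breaker, 36 mm wide along the rail, one broad black toggle, about 0.16 kg; shape and origin as rcd. The row's end at the board's +y side.
- spare: Bystander: a spare single-pole breaker, 18 x 85 mm and 81 mm high with feet and toggle, standing loose on the board on the robot side of the rail, near its +y end, its 85 mm side along the rail. Origin 5 mm above the board's surface. Not to be moved.
- driver: Bystander: a screwdriver with a red handle, 170 mm long, lying loose on the board along the rail on its robot side. Origin at the middle of its underside. Not to be moved.
- pliers: Bystander: pliers with red handles, about 190 mm long and 16 mm high, lying on the bench to the left of the board. Origin near the pivot, at bench height. Not to be moved.
- brush: Bystander: hand brush with green bristles and white handle, 265 mm long and 49 mm high, lying on the bench to the right of the board. Origin at bench height, where handle and head meet. Not to be moved.
- tape: Bystander: a roll of black insulating tape, 68 mm across and 19 mm high, lying on the bench to the right of the board. Origin at the middle of its underside. Not to be moved.
- tester: Bystander: a yellow voltage tester, 170 mm long and 19 mm high, lying on the bench to the left of the board. Origin at the middle of its length, at bench height. Not to be moved.
There are look-alikes about, which are no part of the job. What is shaped like the triple but green, orange or yellow is not meant.

How it is judged:
At the end, for the whole second after the job is handed in: The end module of the row stands within 2.5 mm of the end bracket and every module within 2 mm of its neighbour; all five modules are upright (within 0.08 rad), seated on the rail (within 3 mm) and at rest (horizontal distance between rcd and double_a below 0.038 m and horizontal distance between double_a and triple below 0.047 m and horizontal distance between triple and double_b below 0.047 m and horizontal distance between double_b and double_c below 0.038 m and horizontal distance between any of rcd, double_c and stop below 0.0255 m and angle between each of rcd, double_a, triple, double_b, double_c's own z axis and vertical below 0.08 rad and z of each of rcd, double_a, triple, double_b, double_c in the frame of board below 0.0285 m and linear speed of each of rcd, double_a, triple, double_b, double_c below 0.01 m/s); the robot touches nothing.
It fails at once if a module of the row is lifted off the rail by more than 6 mm or tipped by more than 0.2 rad (z of any of rcd, double_a, triple, double_b, double_c in the frame of board above 0.0315 m or angle between any of rcd, double_a, triple, double_b, double_c's own z axis and vertical above 0.2 rad).
It fails at once if the row comes apart: a gap of more than 20 mm opens between two neighbours (horizontal distance between rcd and double_a above 0.056 m or horizontal distance between double_a and triple above 0.065 m or horizontal distance between triple and double_b above 0.065 m or horizontal distance between double_b and double_c above 0.056 m).
It fails at once if a module of the row is gripped between the fingers ((x of the grasp point in the frame of rcd between -0.03 and 0.03 m and y of the grasp point in the frame of rcd between -0.016 and 0.016 m and z of the grasp point in the frame of rcd below 0.078 m and contact force between the fingers and rcd above 1 N) or (x of the grasp point in the frame of double_a between -0.03 and 0.03 m and y of the grasp point in the frame of double_a between -0.016 and 0.016 m and z of the grasp point in the frame of double_a below 0.078 m and contact force between the fingers and double_a above 1 N) or (x of the grasp point in the frame of triple between -0.03 and 0.03 m and y of the grasp point in the frame of triple between -0.025 and 0.025 m and z of the grasp point in the frame of triple below 0.078 m and contact force between the fingers and triple above 1 N) or (x of the grasp point in the frame of double_b between -0.03 and 0.03 m and y of the grasp point in the frame of double_b between -0.016 and 0.016 m and z of the grasp point in the frame of double_b below 0.078 m and contact force between the fingers and double_b above 1 N) or (x of the grasp point in the frame of double_c between -0.03 and 0.03 m and y of the grasp point in the frame of double_c between -0.016 and 0.016 m and z of the grasp point in the frame of double_c below 0.078 m and contact force between the fingers and double_c above 1 N)).
It fails at once if a tool or part lying around is moved by more than 20 mm (distance of any of spare, driver, pliers, brush, tape, tester from where it was at the start of the episode above 0.02 m).
It also fails if it takes over 42 s, if anything falls off the work surface, if the arm or the gripper's body presses on something with over 40 N, if the wrist force passes 120 N, or if a joint passes its speed limit or range.

## Robot

A 7-joint arm with a two-finger parallel gripper is mounted at the origin on the work surface. World frame = base frame: x ahead of the robot, y to its left, z up, the work surface at z = 0. Lengths are in m, angles in rad, forces in N, time in s.
With the tool pointing down it reaches from about 0.4 to 0.9 m from the base axis. Payload 5.5 kg.
Tool frame: the origin (TCP) lies midway between the tips of the shut fingers; the grasp point (between the pads) lies 19 mm behind it; z points along the fingers, y is the line along which they close (so a half turn about z gives the same grasp; the last joint's range is limited). The gripper opens to 85 mm and grips with 20 to 120 N. Pads are 22 mm wide; open, the fingers measure 114 mm over their backs; the gripper's body (76 mm by 85 mm) begins 54 mm behind the grasp point. The pads swing forward as they close: fully open they stand 13 mm farther back than shut.
Start: joints at [1.596, 0.501, -0.427, 1.55, 0.221, 1.138, -0.21], TCP at [0.153, -0.632, 0.231] pointing down, gripper open.
Joint ranges: [-2.88, 2.88], [-0.31, 2.03], [-1.54, 1.56], [0.2, 2.42], [-1.41, 4.55], [0.19, 2.02], [-2.57, 2.57]. Speed limits (rad/s): [2.57, 2.57, 3.14, 3.14, 3.14, 3.14, 3.14].

## Interface

Orientations are given as a 3x3 rotation matrix whose columns are the frame's x, y, z axes.
In Python, from station import read_state, cams, close_job gives the robot as it stands. The module is installed in compiled form; this text tells all that it offers.
- The arm moves only by the tool step_arm, never from a script. Its argument "plan" is a list of rows, each an object with "offset": the shift along the world's x, y, z in mm, a list of three; "rot": the turn, a rotation vector about the world's x, y, z in degrees, a list of three; "claw": the closure, from -1 (fully open) to 1 (shut), so that 0 is half open. A call has 1 to 12 rows; each row shifts and turns the commanded pose from where the row before left it; what a row does not reach is not made up. A row lasts 1/8 s, in which the tool goes at most 62.5 mm and 10.7 degrees, less where a joint would pass 70% of its speed; a pose out of reach is approached as far as the arm can. A call with a gripper value outside its range is refused whole. The fingers move at their own pace and stop on an object; "force" is the grip in N (left out, the last holds). Time passes only in rows, so rows that do not move let the fingers close. It gives the time, the measured TCP pose, the force, the opening and the grip force at its end, in the units of the state.
- read_state(): the state, without advancing time (a new reading comes with each control period).
- cams.camera(name): name is "scene" or "top" or "wrist"; returns a dict with "color" (480x640x3 uint8, red, green, blue), "mtx" (3x3 intrinsics, pixels), "cam_to_world" (4x4, takes a point from camera to world coordinates). Camera axes: x right, y down, z forward; pixel columns grow to the right and rows downward; lengths in m; the calibration is good to about 2 mm. A picture is of the moment at which its call begins. There is no depth.
- close_job(): hands the job in; it is judged then, once.
The state is a dict: "time_s": time; "qpos": joint angles; "qd": joint speeds; "joint_efforts": joint torques, N m; "position": TCP position; "tcp_rot": TCP orientation; "contact_force": force on the tool from outside, world axes, zero at the start; "moment": the same for the moment, N m; "grip_width": finger opening in m; "grip_force": force on a finger pad.
Only numpy, scipy, OpenCV 4.12 (cv2) and the standard library are available. Lean on these libraries where they do the work, as an engineer would, in place of code of your own. Each camera call takes 0.05 s, during which the arm holds its last target. There are 200 camera calls.

## Working session

There is one attempt and no reset: what is moved stays moved. The work goes in short steps, Python scripts to look and compute and a tool call to move; the robot and the scene stay as the last step left them, time stands still between calls to the robot, and variables do not carry over. Pictures are saved under pics/ and viewed, at most 10 in all, crops included, and the job is handed in when it is done.

Besides the shell and the picture viewer there is one more tool, called as a command line: name --argument value ..., lists and objects as JSON in quotes. step_arm: Moves the arm, as the interface text tells. Its arguments: {"type":"object","properties":{"plan":{"type":"array"},"force":{"type":"number"}},"required":["plan"]}

```bash
mkdir -p pics; python3 - <<'E'
from station import read_state, cams
import cv2, pickle
d={}
for n in("scene","top"):
    c=cams.camera(n); d[n]=c; cv2.imwrite(f"pics/{n}0.png",c["color"][:,:,::-1]); print(n,c["mtx"].tolist(),c["cam_to_world"].round(4).tolist())
pickle.dump(d,open("d0.pkl","wb"))
s=read_state();print(s["time_s"],s["position"],s["tcp_rot"],s["grip_width"])
E
```

```text
scene [[623.2832106333553, 0.0, 313.07299731664017], [0.0, 623.2832106333553, 231.13046269664147], [0.0, 0.0, 1.0]] [[-0.7154, 0.4032, -0.5707, 1.3321], [0.6987, 0.416, -0.582, 0.8544], [0.0028, -0.8151, -0.5794, 0.9245], [0.0, 0.0, 0.0, 1.0]]
top [[435.77609415878953, 0.0, 314.6124043703792], [0.0, 435.77609415878953, 236.5663573599065], [0.0, 0.0, 1.0]] [[-0.0103, -0.9838, 0.179, 0.338], [-0.9999, 0.0125, 0.0114, 0.0018], [-0.0134, -0.1789, -0.9838, 1.0807], [0.0, 0.0, 0.0, 1.0]]
0.1 [ 0.15294695 -0.63112065  0.23035349] [[ 9.71834166e-01  2.35665493e-01 -3.59745991e-04]
 [ 2.35665762e-01 -9.71832666e-01  1.70793235e-03]
 [ 5.28878140e-05 -1.74460682e-03 -9.99998477e-01]] 0.08539679372427038
```

View pics/top0.png

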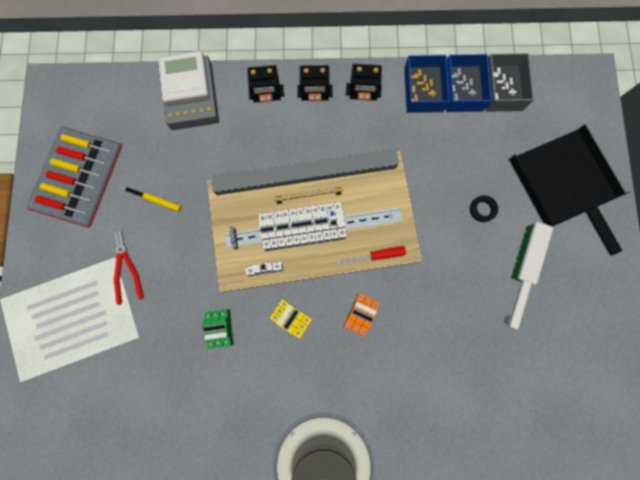

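View pics/scene0.png

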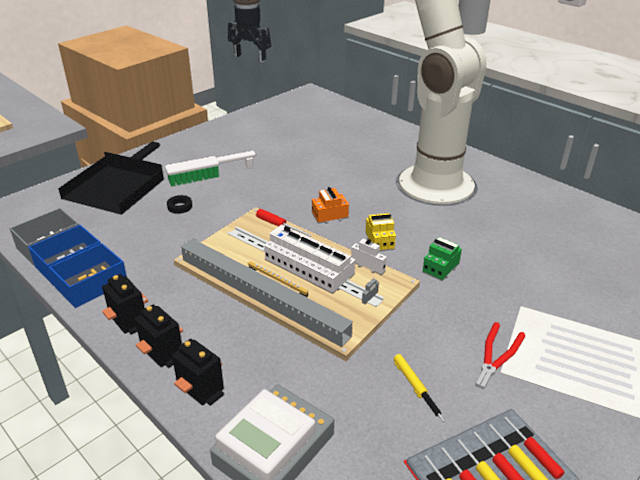

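Both views show the bracket at the rail's left (+y) end, at top px (233,237). The row spans u≈262–346, with the RCD at the right end, so I push toward +y.

```bash
cat > h.py <<'E'
import numpy as np, cv2
def ray(c,uv,z):
    T=c["cam_to_world"];d=T[:3,:3]@np.linalg.inv(c["mtx"])@np.array([uv[0],uv[1],1.]);o=T[:3,3]
    return o+d*(z-o[2])/d[2]
def proj(c,p):
    T=c["cam_to_world"];q=T[:3,:3].T@(np.asarray(p)-T[:3,3]);q=c["mtx"]@q;return q[:2]/q[2]
def tri(c1,u1,c2,u2):
    P=[c["mtx"]@np.linalg.inv(c["cam_to_world"])[:3] for c in(c1,c2)]
    X=cv2.triangulatePoints(P[0],P[1],np.array(u1,float).reshape(2,1),np.array(u2,float).reshape(2,1));return (X[:3]/X[3]).ravel()
E
python3 - <<'E'
import pickle,cv2,numpy as np
from h import *
d=pickle.load(open("d0.pkl","rb"));c=d["top"]
hsv=cv2.cvtColor(c["color"],cv2.COLOR_RGB2HSV)
m=cv2.inRange(hsv,(8,40,110),(28,170,255));m[:, :200]=0;m[:,430:]=0;m[:145]=0;m[295:]=0
m=cv2.morphologyEx(m,cv2.MORPH_OPEN,np.ones((3,3)))
pts=cv2.findNonZero(m);n=cv2.convexHull(pts)
w=np.array([ray(c,p[0],.018)[:2] for p in n],np.float32)
r=cv2.minAreaRect(w);print(r);print(cv2.boxPoints(r))
print(cv2.approxPolyDP(n,4,True)[:,0].tolist())
a=cv2.resize(c["color"][180:300,200:430],None,fx=3.4,fy=3.4,interpolation=cv2.INTER_CUBIC)
b=cv2.resize(d["scene"]["color"][195:365,170:430],None,fx=3,fy=3,interpolation=cv2.INTER_CUBIC)
cv2.imwrite("pics/ct.png",a[:,:,::-1]);cv2.imwrite("pics/cs.png",b[:,:,::-1])
E
```

```text
((0.5744268298149109, 0.02049332857131958), (0.29016149044036865, 0.5018853545188904), 7.877908229827881)
[[ 0.39632046  0.24918255]
 [ 0.46511018 -0.2479662 ]
 [ 0.7525332  -0.2081959 ]
 [ 0.6837435   0.28895286]]
[[421, 261], [219, 291], [207, 179], [400, 151]]
```

View pics/ct.png

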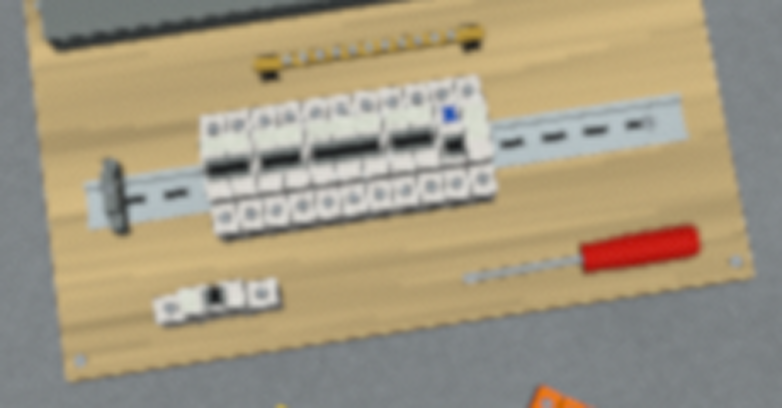

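View pics/cs.png

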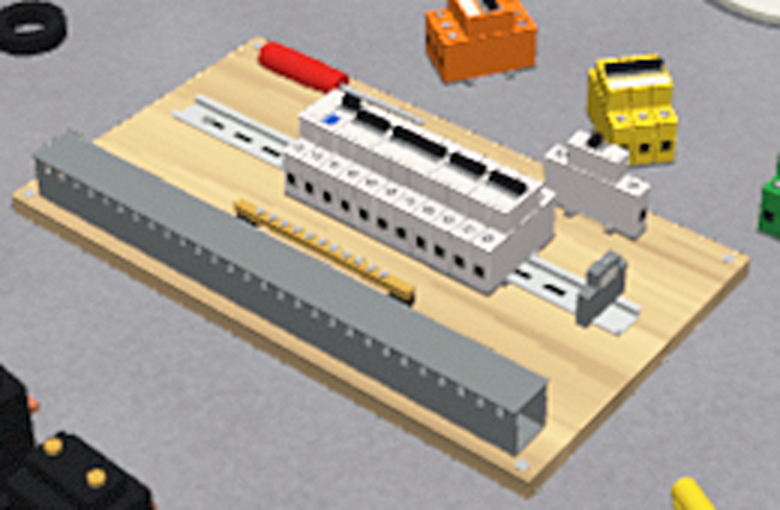

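The top crop shows the RCD's end face on the right: shoulder corner at crop (477,77), lower edge near (495,195). The bracket is at crop (117,197) and the driver is well below the rail. The scene crop shows the same far shoulder corner at crop (285,155).

```bash
cat >> h.py <<'E'
a=np.radians(7.88);B=np.array([[np.cos(a),-np.sin(a)],[np.sin(a),np.cos(a)]]);O=np.array([.5526,.0175])
def tob(p): return np.r_[B.T@(np.asarray(p)[:2]-O),p[2]]
E
python3 - <<'E'
import pickle
from h import *
d=pickle.load(open("d0.pkl","rb"));c=d["top"];s=d["scene"]
t=lambda x,y:(x/3.4+200-.35,y/3.4+180-.35); e=lambda x,y:(x/3+170-.33,y/3+195-.33)
for n,p in(("railR",(685,118)),("railL",(87,207))):
    w=ray(c,t(*p),.0255);print(n,w.round(4),tob(w).round(4))
for n,p,q in(("rcd far shoulder",(477,77),(286,153)),("brk top near",(122,232),(620,258)),("double_c far sh",(201,115),(492,247))):
    w=tri(c,t(*p),s,e(*q));print(n,w.round(4),tob(w).round(4))
w=ray(c,t(495,193),.0695);print(tob(w).round(4))
E
```

```text
railR [ 0.5833 -0.2009  0.0255] [ 0.0004 -0.2205  0.0255]
railL [0.5229 0.2344 0.0255] [0.0003 0.2189 0.0255]
rcd far shoulder [ 0.6048 -0.0468  0.0637] [ 0.0429 -0.0709  0.0637]
brk top near [0.5006 0.2041 0.0485] [-0.0259  0.192   0.0485]
double_c far sh [0.5782 0.1476 0.0702] [0.0432 0.1254 0.0702]
[-0.0412 -0.0712  0.0695]
```

step_arm --plan '[{"offset": [30, 40, 0], "rot": [0, 0, 7], "claw": 1}, {"offset": [35, 45, 0], "rot": [0, 0, 7], "claw": 1}, {"offset": [35, 45, 0], "rot": [0, 0, 7], "claw": 1}, {"offset": [35, 45, 0], "rot": [0, 0, 7], "claw": 1}, {"offset": [35, 45, 0], "rot": [0, 0, 7], "claw": 1}, {"offset": [35, 45, 0], "rot": [0, 0, 7], "claw": 1}, {"offset": [35, 45, 0], "rot": [0, 0, 7], "claw": 1}, {"offset": [35, 45, 0], "rot": [0, 0, 7], "claw": 1}, {"offset": [35, 45, 0], "rot": [0, 0, 7], "claw": 1}, {"offset": [35, 45, 0], "rot": [0, 0, 7], "claw": 1}, {"offset": [35, 45, 0], "rot": [0, 0, 7], "claw": 1}, {"offset": [35, 48, 0], "rot": [0, 0, 7], "claw": 1}]' --force 30

```text
time_s: 1.6
position: [0.5688, -0.0929, 0.231]
tcp_rot: [[-0.135, 0.991, -0.001], [0.991, 0.135, -0.0], [-0.0, -0.001, -1.0]]
contact_force: [1.1, -1.0, 0.6]
grip_width: 0.0
grip_force: 0.0
```

step_arm --plan '[{"offset": [0, 0, -30], "rot": [0, 0, 0], "claw": 1}, {"offset": [0, 0, -35], "rot": [0, 0, 0], "claw": 1}, {"offset": [0, 0, -35], "rot": [0, 0, 0], "claw": 1}, {"offset": [0, 0, -35], "rot": [0, 0, 0], "claw": 1}, {"offset": [0, 0, -30], "rot": [0, 0, 0], "claw": 1}, {"offset": [0, 0, -20], "rot": [0, 0, 0], "claw": 1}, {"offset": [0, 0, 0], "rot": [0, 0, 0], "claw": 1}]'

```text
time_s: 2.48
position: [0.5669, -0.0935, 0.0449]
tcp_rot: [[-0.133, 0.991, -0.003], [0.991, 0.133, 0.001], [0.001, -0.003, -1.0]]
contact_force: [-0.5, -0.3, 0.8]
grip_width: -0.0001
grip_force: 0.0
```

```bash
python3 - <<'E'
from station import read_state, cams
from h import *
c=cams.camera("scene");cv2.imwrite("pics/s1.png",cv2.resize(c["color"][150:350,170:430],None,fx=3,fy=3)[:,:,::-1])
s=read_state();print(s["position"],tob(s["position"]),s["contact_force"])
E
```

```text
[ 0.56804505 -0.09350611  0.04617727] [ 8.04037825e-05 -1.12075422e-01  4.61772689e-02] [0.23302704 0.19858325 0.11851399]
```

View pics/s1.png

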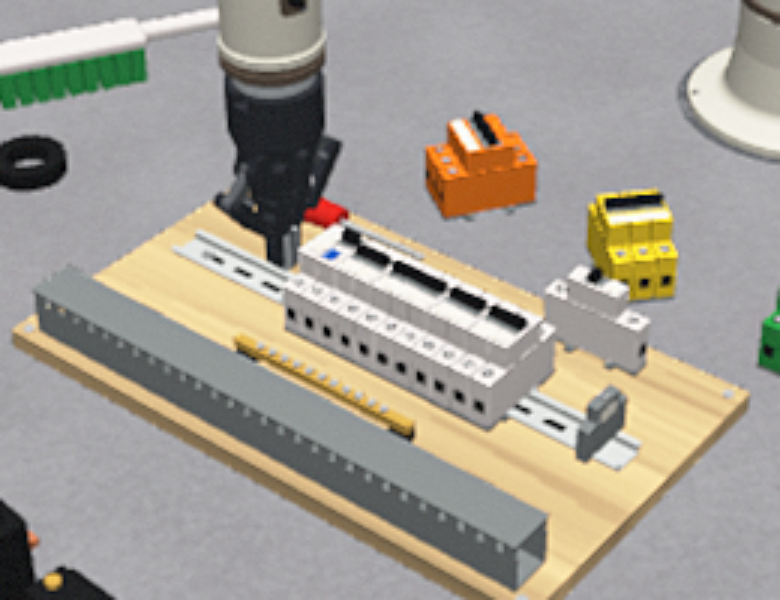

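The picture shows the shut fingers behind the RCD end at crop (283,250), on the rail centre line and clear of everything. Now I push slowly.

step_arm --plan '[{"offset": [-0.7, 5, 0], "rot": [0, 0, 0], "claw": 1}, {"offset": [-0.7, 5, 0], "rot": [0, 0, 0], "claw": 1}, {"offset": [-0.7, 5, 0], "rot": [0, 0, 0], "claw": 1}, {"offset": [-0.6, 4, 0], "rot": [0, 0, 0], "claw": 1}, {"offset": [-0.5, 4, 0], "rot": [0, 0, 0], "claw": 1}, {"offset": [-0.4, 3, 0], "rot": [0, 0, 0], "claw": 1}, {"offset": [-0.4, 3, 0], "rot": [0, 0, 0], "claw": 1}, {"offset": [-0.4, 3, 0], "rot": [0, 0, 0], "claw": 1}, {"offset": [-0.4, 3, 0], "rot": [0, 0, 0], "claw": 1}, {"offset": [-0.4, 3, 0], "rot": [0, 0, 0], "claw": 1}, {"offset": [-0.4, 3, 0], "rot": [0, 0, 0], "claw": 1}]'

```text
time_s: 3.9
position: [0.5625, -0.0525, 0.0463]
tcp_rot: [[-0.133, 0.991, -0.0], [0.991, 0.133, 0.0], [0.0, -0.0, -1.0]]
contact_force: [0.0, -2.6, -0.4]
grip_width: 0.0001
grip_force: 0.0
```

```bash
python3 - <<'E'
from station import read_state, cams
from h import *
c=cams.camera("scene");cv2.imwrite("pics/s2.png",cv2.resize(c["color"][150:350,170:430],None,fx=3,fy=3)[:,:,::-1])
s=read_state();print(s["position"],tob(s["position"]),s["contact_force"])
E
```

```text
[ 0.56246487 -0.05181794  0.04634615] [ 0.00026831 -0.07001586  0.04634615] [-0.95857103 -2.49129662  0.19581821]
```

View pics/s2.png

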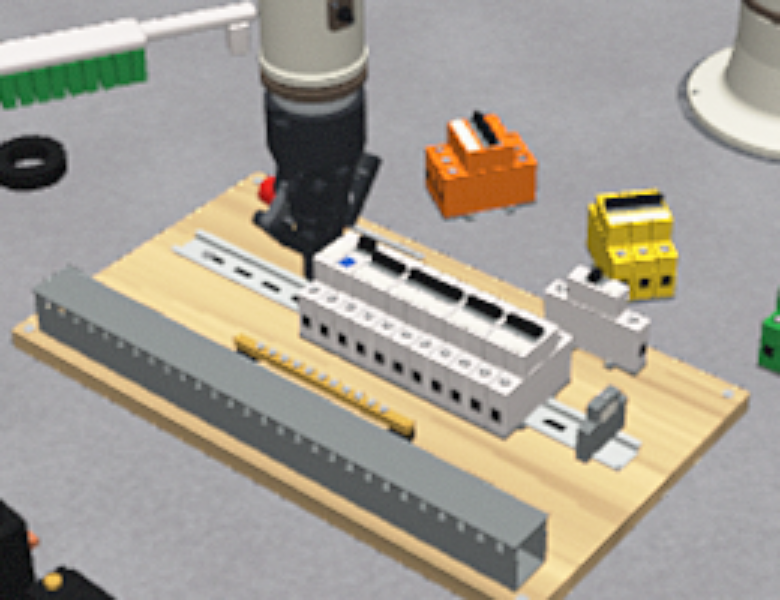

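The row moves as one closed block at about 2.6 N. Roughly 51 mm remain.

step_arm --plan '[{"offset": [-0.5, 4, 0], "rot": [0, 0, 0], "claw": 1}, {"offset": [-0.6, 4, 0], "rot": [0, 0, 0], "claw": 1}, {"offset": [-0.5, 4, 0], "rot": [0, 0, 0], "claw": 1}, {"offset": [-0.6, 4, 0], "rot": [0, 0, 0], "claw": 1}, {"offset": [-0.5, 4, 0], "rot": [0, 0, 0], "claw": 1}, {"offset": [-0.6, 4, 0], "rot": [0, 0, 0], "claw": 1}, {"offset": [-0.5, 4, 0], "rot": [0, 0, 0], "claw": 1}, {"offset": [-0.6, 4, 0], "rot": [0, 0, 0], "claw": 1}, {"offset": [-0.5, 4, 0], "rot": [0, 0, 0], "claw": 1}, {"offset": [-0.5, 3, 0], "rot": [0, 0, 0], "claw": 1}, {"offset": [-0.4, 3, 0], "rot": [0, 0, 0], "claw": 1}]'

```text
time_s: 5.32
position: [0.5567, -0.0106, 0.0463]
tcp_rot: [[-0.133, 0.991, -0.0], [0.991, 0.133, -0.0], [-0.0, -0.0, -1.0]]
contact_force: [0.2, -2.6, 0.6]
grip_width: 0.0001
grip_force: 0.0
```

step_arm --plan '[{"offset": [-0.3, 2, 0], "rot": [0, 0, 0], "claw": 1}, {"offset": [-0.3, 2, 0], "rot": [0, 0, 0], "claw": 1}, {"offset": [0, 0, 0], "rot": [0, 0, 0], "claw": 1}]'

```text
time_s: 5.7
position: [0.5561, -0.0063, 0.0463]
tcp_rot: [[-0.133, 0.991, -0.0], [0.991, 0.133, 0.0], [0.0, 0.0, -1.0]]
contact_force: [-0.6, -1.0, 0.1]
grip_width: -0.0
grip_force: 0.0
```

step_arm --plan '[{"offset": [-0.2, 1.5, 0], "rot": [0, 0, 0], "claw": 1}, {"offset": [-0.2, 1.5, 0], "rot": [0, 0, 0], "claw": 1}, {"offset": [-0.1, 1, 0], "rot": [0, 0, 0], "claw": 1}, {"offset": [0, 0, 0], "rot": [0, 0, 0], "claw": 1}]'

```text
time_s: 6.2
position: [0.5559, -0.0042, 0.0463]
tcp_rot: [[-0.132, 0.991, 0.0], [0.991, 0.132, -0.002], [-0.002, -0.0, -1.0]]
contact_force: [-0.5, -5.2, 0.3]
grip_width: -0.0003
grip_force: 0.0
```

step_arm --plan '[{"offset": [-0.1, 1, 0], "rot": [0, 0, 0], "claw": 1}, {"offset": [-0.1, 1, 0], "rot": [0, 0, 0], "claw": 1}, {"offset": [0, 0, 0], "rot": [0, 0, 0], "claw": 1}]'

```text
time_s: 6.58
position: [0.5559, -0.0042, 0.0463]
tcp_rot: [[-0.13, 0.991, 0.0], [0.991, 0.13, -0.004], [-0.004, -0.0, -1.0]]
contact_force: [0.6, -9.1, 1.1]
grip_width: -0.0002
grip_force: 0.0
```

The TCP has stopped while the force climbs to 9 N, which looks like bracket contact. I'll check it in both views.

```bash
python3 - <<'E'
from station import read_state, cams
from h import *
c=cams.camera("scene");t=cams.camera("top")
a=cv2.resize(c["color"][200:330,260:400],None,fx=4,fy=4,interpolation=cv2.INTER_CUBIC)[:520]
b=cv2.resize(t["color"][195:265,220:280],None,fx=4,fy=4,interpolation=cv2.INTER_CUBIC)
b=np.pad(b,((0,a.shape[0]-b.shape[0]),(0,0),(0,0)))
cv2.imwrite("pics/s3.png",np.hstack([a,b])[:,:,::-1])
E
```

```text
(no output)
```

View pics/s3.png

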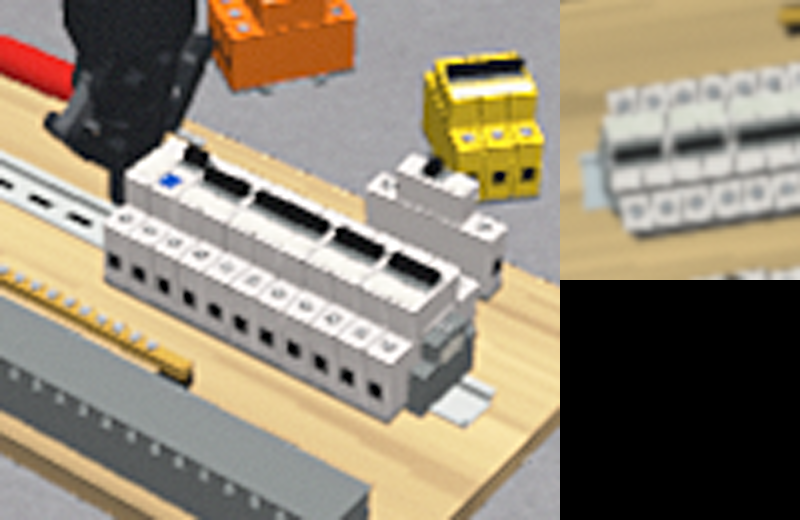

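The scene crop shows the row closed and flush against the bracket (crop ≈(415,375)), and the rail shows only beyond the bracket. I back off along the rail, then rise.

step_arm --plan '[{"offset": [0.5, -4, 0], "rot": [0, 0, 0], "claw": 1}, {"offset": [1, -8, 0], "rot": [0, 0, 0], "claw": 1}, {"offset": [2, -14, 0], "rot": [0, 0, 0], "claw": 1}, {"offset": [2, -14, 0], "rot": [0, 0, 0], "claw": 1}, {"offset": [0, 0, 30], "rot": [0, 0, 0], "claw": 1}, {"offset": [0, 0, 40], "rot": [0, 0, 0], "claw": 1}, {"offset": [0, 0, 40], "rot": [0, 0, 0], "claw": 1}, {"offset": [0, 0, 40], "rot": [0, 0, 0], "claw": 1}, {"offset": [0, -40, 0], "rot": [0, 0, 0], "claw": 1}, {"offset": [0, -40, 0], "rot": [0, 0, 0], "claw": 1}, {"offset": [0, 0, 0], "rot": [0, 0, 0], "claw": 1}, {"offset": [0, 0, 0], "rot": [0, 0, 0], "claw": 1}]'

```text
time_s: 8.18
position: [0.5607, -0.1208, 0.1962]
tcp_rot: [[-0.132, 0.991, -0.0], [0.991, 0.132, 0.001], [0.001, -0.0, -1.0]]
contact_force: [-0.4, 0.1, 0.0]
grip_width: 0.0002
grip_force: 0.0
```

```bash
python3 - <<'E'
from station import read_state, cams
from h import *
c=cams.camera("scene");t=cams.camera("top")
a=cv2.resize(c["color"][210:330,270:390],None,fx=4,fy=4,interpolation=cv2.INTER_CUBIC)
b=cv2.resize(t["color"][195:265,220:330],None,fx=4,fy=4,interpolation=cv2.INTER_CUBIC)[:,:320]
b=np.pad(b,((0,a.shape[0]-b.shape[0]),(0,0),(0,0)))
cv2.imwrite("pics/s4.png",np.hstack([a,b])[:,:,::-1])
E
```

```text
(no output)
```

View pics/s4.png

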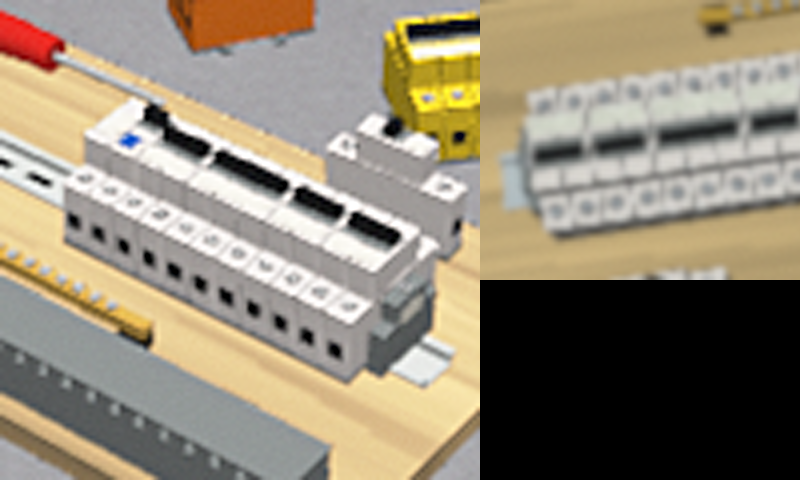

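The row is closed and against the bracket (crop ≈(370,345)). The spare and driver are where they were, and the arm is clear.

```bash
python3 -c "
from station import close_job
print(close_job())"
```

```text
the job is handed in; nothing more can be done
None
```

I pushed the five-module row along the rail as one closed block until it stood against the end bracket; the last pictures show no gaps and the spare and driver where they were, and the job is handed in (no verdict was returned).

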